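Hold sprung tweezers at the gauge gap under the ring lamp

ROBOT

A 6-joint arm with a two-finger parallel gripper is mounted at the origin on the work surface. World frame = base frame: x ahead of the robot, y to its left, z up, the work surface at z = 0. Lengths are in m, angles in rad, forces in N, time in s.
With the tool pointing down it reaches from about 0.325 to 0.9 m from the base axis. Payload 3.5 kg.
Tool frame: the origin (TCP) lies between the finger pads; the fingertips stand 14 mm ahead of it and the grasp point (between the pads) lies 5 mm behind it; z points along the fingers, y is the line along which they close (so a half turn about z gives the same grasp; the last joint's range is limited). The gripper opens to 85 mm and grips with 20 to 120 N. Pads are 22 mm wide; open, the fingers measure 114 mm over their backs; the gripper's body (76 mm by 85 mm) begins 54 mm behind the grasp point. The pads swing forward as they close: fully open they stand 13 mm farther back than shut.
Start: joints at [1.047, 0.276, -0.026, 1.268, 0, 1.467], TCP at [0.255, 0.57, 0.245] pointing down, gripper open.
Joint ranges: [-3.12, 3.12], [-0.85, 1.88], [-1.08, 1.24], [-1.95, 2.15], [-1.57, 1.53], [-3.14, 3.14]. Speed limits (rad/s): [2.57, 2.57, 3.14, 3.14, 3.14, 3.14].

INTERFACE

Orientations are given as a 3x3 rotation matrix whose columns are the frame's x, y, z axes.
In Python, from plant import env gives the robot as it stands. The module is installed in compiled form; this text tells all that it offers.
- The arm moves only by the shell command python3 -m crank 'ROWS' [FORCE]. ROWS is a JSON object of lists of equal length, an entry for each row: "fingers": the finger opening in mm, from 0 to 85.4; "delta_pos": the shift along the tool's x, y, z in mm, a list of three; "delta_rot": the turn, a rotation vector about the tool's x, y, z in rad, a list of three. A call has exactly 10 rows; each row is the pose to reach, as a shift and turn from the pose commanded when the call began, along the tool's axes at that moment; what a row does not reach only later rows make up. A row lasts 1/12 s, in which the tool goes at most 41.7 mm and 7.16 degrees, less where a joint would pass 70% of its speed; a pose out of reach is approached as far as the arm can. A call with a gripper value outside its range is refused whole. The fingers move at their own pace and stop on an object; FORCE is the grip in N (left out, the last holds). Time passes only in rows, so rows that repeat a pose let the fingers close, or fill a call up. It gives the time, the measured TCP pose, the force, the opening and the grip force at its end, in the units of the state.
- env.get_obs(): the state, without advancing time (a new reading comes with each control period).
- env.get_image(name): name is "scene" or "top" or "wrist"; returns a dict with "pixels" (400x640x3 uint8, blue, green, red), "z_map" (400x640 float32, m along the optical axis (not along the pixel's ray), 0 where there is no reading), "fx", "fy", "cx", "cy" (pixels), "R" (3x3) and "t" (3): a world point X has camera coordinates R X + t. Camera axes: x right, y down, z forward; pixel columns grow to the right and rows downward; lengths in m; the calibration is good to about 2 mm. A picture is of the moment at which its call begins.
- env.hand_in(): hands the job in; it is judged then, once.
Trained networks look in the newest picture that a camera, given by its name, has taken for a name from the list of things; names that differ only in an ending like _2 or _b are one class to them, and where a whole thing is asked for, a point or a joint stands for the part that bears it (a point fixed in the world has none). Each returns a list of dicts, best first, with "p" (0 to 1); they miss things now and then, are a little off and sometimes report something else, mostly with a low value. They report only what shows in the picture. A call takes as long as a camera call.
- env.find_in(target, camera): "centre" ([x, y, z] in m, in the coordinates of the camera as it stood for that picture, good to about 4 mm: the middle of the surface that is visible of it).
The state is a dict: "time_s": time; "joints": joint angles; "joint_vel": joint speeds; "joint_efforts": joint torques, N m; "eef_pos": TCP position; "ee_rot": TCP orientation; "wrist_force": force on the tool from outside, world axes, zero at the start; "moment": the same for the moment, N m; "width": finger opening in m; "grip_force": force on a finger pad.
Only numpy, scipy, OpenCV 4.12 (cv2) and the standard library are available. Lean on these libraries where they do the work, as an engineer would, in place of code of your own. Each camera call takes 0.05 s, during which the arm holds its last target. There are 200 camera calls.

TASK

Lift the sprung tweezers off their rest and, with their tips still open to at least 20 mm, slide the tips in under the ring lamp until they are over the two marked lines on the gauge plate. Then squeeze the tweezers until the tips stand 12 mm apart, one above each line, and keep that gap steady for at least two seconds: the program finishes while still holding the tweezers squeezed there in the air, touching neither the plate nor the ring. Do not knock the lamp or disturb the specimen mounts, the bottle and the dish.

Things in the scene. Friction and masses are not known exactly. Their poses are not given: they have to be found in the camera images.
- tweezers: Steel sprung tweezers, 224 mm long, 16 mm high (blades on edge), 65-105 g, loose on the rest. Origin on the underside (30 mm above the table at the start), half-way between the two finger pads; x to the tips, y to the left blade, z up. Tips 105 mm ahead of the origin, rear end 119 mm behind. The blades, 3 mm thick, join at the rear and spread; each has a ribbed finger pad outside, at the origin.
- grip (a point): Centre of the place to grip: near the centre of mass, half-way between the finger pads (26 mm long, 16 mm high), half-way up, 38 mm above the table at the start. Axes as for the tweezers. Over the pads they are 33 mm wide relaxed, 22 mm at a tip gap of 12 mm; 1 mm squeezed there closes the tips by 2 mm. The spring starts to close at about 7 N on the pads and needs 12 N at the 12 mm gap.
- tip_left (a point): Inner face of the left (+y) blade's tip, half-way up. The last 30 mm of the blade is 6 mm high. Level with the grip point, 105 mm ahead of it along x and 17 mm to the left.
- tip_right (a point): Inner face of the right blade's tip, likewise. The tip gap is the distance between the two tip points: 34 mm when relaxed. Its blade turns relative to the left one; gripped evenly from both sides the tips stay centred on the line midway between the fingers.
- blade (a joint): How far the tweezers are squeezed: the angle (rad) by which the right blade has closed towards the left one. 0 relaxed (tip gap 34 mm), 0.105 at a tip gap of 12 mm, stop at 0.15 (gap 2.5 mm); tip gap in mm = 34 - 210 x angle.
- rest: Fixed black plastic tweezer rest: two cross bars (60 mm across, top 30 mm above the table, 6 mm lips at the ends) on a 4 mm high, 24 mm wide, 220 mm long rail. Origin under its front end, x to the front. Bars 40 and 190 mm behind the origin; the tweezers lie across them, tips forward, grip point about 105 mm behind the origin, both pads free at the sides down to the rail.
- lamp: Fixed inspection stand: grey base 110 mm (x) by 200 mm (y -80 to +120), 7 mm high. Above it a white lamp ring, outer diameter 68 mm, inner 46, underside 81 and top 95 mm above the table, on a black arm along +y from an 18 mm post at y = +95 mm, 138 mm high. Origin on the table under the ring's centre; x is the direction in which the tweezers enter, tips first, from the open -x side (robot's side).
- gauge (a point): Point on the top of the white gauge plate (70 mm square, top 10 mm above the table), mid-way between the two marked black lines, under the ring's centre. The lines run along x, 40 mm long and 2 mm wide, at y = +6 and y = -6 mm (12 mm apart); the left tip goes over the +y line. Axes as for the lamp. 71 mm of free height up to the ring.
- mount_a: Bystander, to be left alone: round black resin specimen mount, 32 mm across, 22 mm high. Origin under its centre.
- mount_b: Bystander, to be left alone: round black resin specimen mount, 40 mm across, 18 mm high. Origin under its centre.
- bottle: Bystander, to be left alone: bottle 52 mm across, 110 mm high. Origin under its centre.
- dish: Bystander, to be left alone: glass dish 90 mm across, 18 mm high. Origin under its centre.

How it is judged:
By the outcome, as a careful person would: the job done as asked, in the order asked, and still so for the second after the job is handed in, while the arm keeps its last pose, push and grip.
It also fails if it takes over 51 s, if anything falls off the work surface, if the arm or the gripper's body presses on something with over 40 N, if the wrist force passes 120 N, or if a joint passes its speed limit or range.

## Working session

There is one attempt and no reset: what is moved stays moved. The work goes in short steps, Python scripts to look and compute and a shell command to move; the robot and the scene stay as the last step left them, time stands still between calls to the robot, and variables do not carry over. Pictures are saved under pics/ and viewed, at most 10 in all, crops included, and the job is handed in when it is done.

```bash
mkdir -p pics; cat > h.py <<'E'
import numpy as np, cv2
from plant import env
def cap(n):
    return env.get_image(n)
def world(im,c): return im["R"].T@(np.array(c)-im["t"])
def px(im,X):
    c=im["R"]@np.array(X)+im["t"]; return im["fx"]*c[0]/c[2]+im["cx"], im["fy"]*c[1]/c[2]+im["cy"]
def cloud(im):
    z=im["z_map"]; v,u=np.mgrid[0:z.shape[0],0:z.shape[1]]
    c=np.stack([(u-im["cx"])/im["fx"]*z,(v-im["cy"])/im["fy"]*z,z],-1)
    W=(c-im["t"])@im["R"]; W[z==0]=np.nan; return W
E
python3 - <<'E'
from h import *
o=env.get_obs(); print(o["time_s"],o["eef_pos"],o["ee_rot"],o["width"])
for n in["top","scene"]:
    im=cap(n); cv2.imwrite(f"pics/{n}0.png",im["pixels"])
    print(n,im["fx"],im["R"].round(3).tolist(),im["t"])
    if n=="top":
        for t in["tweezers","grip","rest","lamp","mount_a","bottle","dish"]:
            print(t,[(np.round(world(im,d["centre"]),3).tolist(),round(d["p"],2)) for d in env.find_in(t,n)[:2]])
E
```

```text
0.0 [0.25495567 0.56979513 0.24416915] [[-9.12752917e-01  4.08510581e-01 -1.10338552e-03]
 [ 4.08512014e-01  9.12750892e-01 -1.93485316e-03]
 [ 2.16708128e-04 -2.21678910e-03 -9.99997519e-01]] 0.08532126964397047
top 382.2123165357392 [[0.022, -1.0, -0.006], [-0.992, -0.021, -0.123], [0.123, 0.009, -0.992]] [-0.01141544  0.601377    1.12462273]
tweezers [([0.566, -0.164, 0.045], 0.74)]
grip [([0.561, -0.161, 0.051], 0.75)]
rest [([0.586, -0.154, 0.009], 0.78)]
lamp [([0.68, 0.197, 0.004], 0.65)]
mount_a [([0.796, 0.022, 0.022], 0.66), ([0.572, -0.161, 0.044], 0.61)]
bottle [([0.48, 0.403, 0.074], 0.64)]
dish [([0.503, -0.423, 0.012], 0.75), ([0.574, -0.166, 0.046], 0.49)]
scene 397.43118501492506 [[-0.775, 0.632, -0.008], [0.452, 0.545, -0.707], [-0.443, -0.551, -0.708]] [ 0.45231774 -0.22587107  1.31446277]
```

View pics/top0.png

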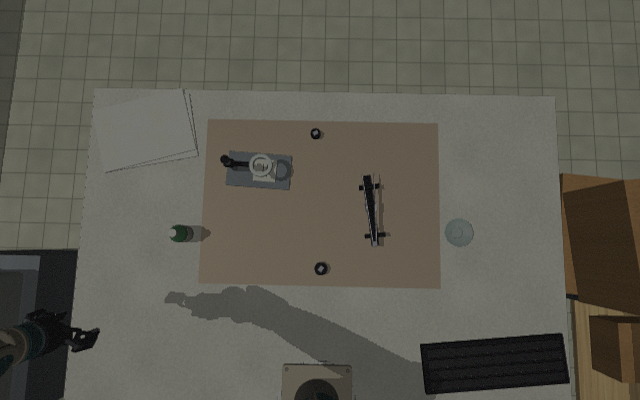

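View pics/scene0.png

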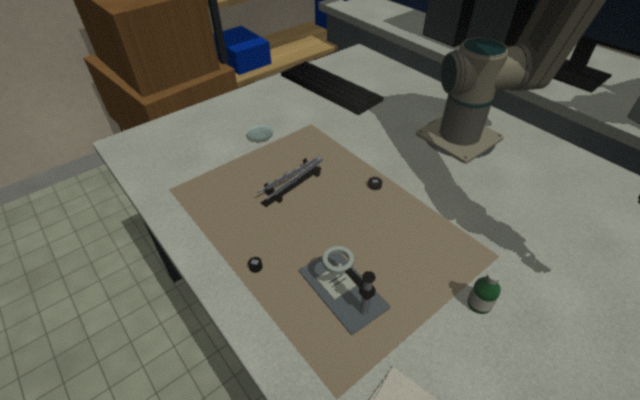

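The top view shows the tweezers on the rest around (371,210), the lamp at (260,168), the mounts at (316,133) and (321,268), the bottle at (182,233) and the dish at (459,232). Next I'll view enlarged crops of the tweezers and lamp.

```bash
python3 - <<'E'
from h import *
im=cv2.imread("pics/top0.png")
a=cv2.resize(im[165:255,335:410],None,fx=5,fy=5,interpolation=2)
b=cv2.resize(im[140:200,215:300],None,fx=5,fy=5,interpolation=2)
c=np.zeros((450,800,3),np.uint8); c[:450,:375]=a; c[:300,375:800]=b
cv2.imwrite("pics/crop.png",cv2.convertScaleAbs(c,alpha=1.6))
E
```

```text
(no output)
```

View pics/crop.png

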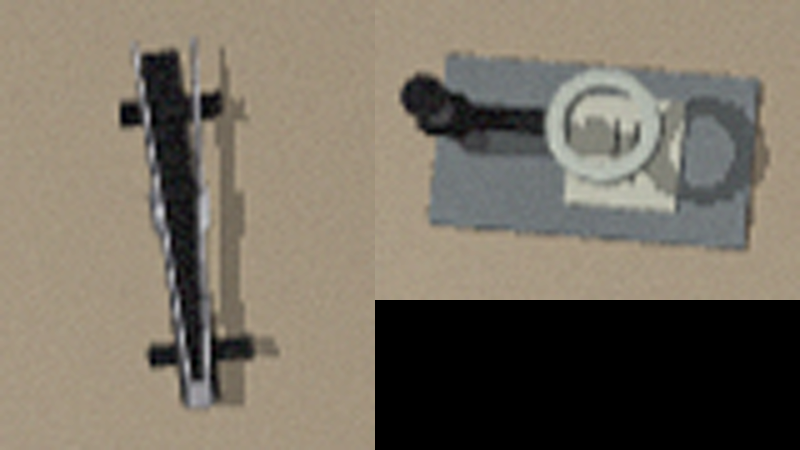

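The crop shows the tweezer tips forward at full-image pixels (362.4,173.4) and (373.6,173), with the rear end at (374.6,246). The base corners of the lamp are visible too. I'll turn these into poses.

```bash
cat >> h.py <<'E'
def ray(im,p,z):
    d=im["R"].T@np.array([(p[0]-im["cx"])/im["fx"],(p[1]-im["cy"])/im["fy"],1]); o=-im["R"].T@im["t"]
    return o+d*(z-o[2])/d[2]
def rel(goal,yaw):
    """delta to goal TCP pos, tool down, tool y at world yaw+90deg; mm & rad in tool axes"""
    o=env.get_obs(); R=np.array(o["ee_rot"]); c,s=np.cos(yaw),np.sin(yaw)
    G=np.array([[-c,-s,0],[-s,c,0],[0,0,-1.]])
    rv=cv2.Rodrigues(R.T@G)[0].ravel()
    print("t",round(o["time_s"],2),"pos",(R.T@(np.array(goal)-o["eef_pos"])*1000).round(1),"rot",rv.round(4),"eef",np.round(o["eef_pos"],4),"w",round(o["width"]*1000,2),"F",round(o["grip_force"],1))
E
python3 - <<'E'
from h import *
im=cap("top")
tl,tr,re=[ray(im,p,.045) for p in[(362.6,173.6),(373.8,173.2),(374.6,246)]]
print(tl,tr,re); d=(tl+tr)/2-re; yw=np.arctan2(d[1],d[0]); print("yaw",yw,"len",np.hypot(*d[:2]),"grip",(re+d*119/224))
C=[ray(im,(215+(x-375)/5,140+y/5),.007) for x,y in[(450,55),(760,78),(745,248),(430,222)]]
for a in C: print(a.round(4))
v=C[0]-C[1]+C[3]-C[2]; print("lampyaw",np.arctan2(-v[0],v[1]),"ctr",np.mean(C,0))
a=(C[0]+C[3]-C[1]-C[2]); a/=np.linalg.norm(a)
print("origin from base",np.mean(C,0)-0.02*a)
print("ring ctr",ray(im,(215+(603-375)/5,140+124/5),.095))
g=re+d*119/224; rel([g[0],g[1],.2],yw)
E
```

```text
[ 0.67157534 -0.12820358  0.045     ] [ 0.67352406 -0.1622025   0.045     ] [ 0.45416217 -0.16557314  0.045     ]
yaw 0.09300592174771825 len 0.2193354806206763 grip [ 0.57018055 -0.15475152  0.045     ]
[0.7426 0.2884 0.007 ]
[0.7318 0.0914 0.007 ]
[0.623  0.0974 0.007 ]
[0.6353 0.2955 0.007 ]
lampyaw -0.05829903064609858 ctr [0.68315706 0.19317895 0.007     ]
origin from base [0.68199174 0.17321293 0.007     ]
ring ctr [0.68208919 0.17479649 0.095     ]
t 0.5 pos [-583.7 -533.3   45.3] rot [-1.000e-04 -1.000e-04 -5.138e-01] eef [0.2553 0.5705 0.2453] w 85.92 F 0.0
```

```bash
python3 -m crank '{"fingers":[85,85,85,85,85,85,85,85,85,85],"delta_pos":[[-15,-13,1],[-40,-37,3],[-76,-69,6],[-112,-102,9],[-148,-135,12],[-184,-168,15],[-220,-200,18],[-254,-232,20],[-279,-254,22],[-292,-267,23]],"delta_rot":[[0,0,-0.01],[0,0,-0.03],[0,0,-0.06],[0,0,-0.09],[0,0,-0.12],[0,0,-0.15],[0,0,-0.18],[0,0,-0.21],[0,0,-0.24],[0,0,-0.257]]}' 20 && python3 -c "
from h import *
rel([.570,-.155,.2],.093)"
```

```text
time_s: 1.33
eef_pos: [0.4101, 0.2135, 0.2231]
ee_rot: [[-0.987, 0.161, 0.001], [0.161, 0.987, 0.0], [-0.001, 0.001, -1.0]]
wrist_force: [1.1, 0.7, 0.4]
width: 0.0848
grip_force: 0.0
t 1.33 pos [-217.3 -337.8   23.2] rot [ 0.0004  0.0012 -0.2552] eef [0.4101 0.2135 0.2231] w 84.82 F 0.0
```

```bash
python3 -m crank '{"fingers":[60,60,60,60,60,60,60,60,60,60],"delta_pos":[[-15,-24,2],[-38,-60,4],[-62,-97,7],[-87,-135,9],[-111,-173,12],[-136,-211,14],[-160,-249,17],[-185,-287,20],[-208,-323,22],[-217,-338,23]],"delta_rot":[[0,0,-0.01],[0,0,-0.04],[0,0,-0.07],[0,0,-0.1],[0,0,-0.13],[0,0,-0.16],[0,0,-0.19],[0,0,-0.22],[0,0,-0.245],[0,0,-0.255]]}' 20 && python3 -c "
from h import *
rel([.570,-.155,.2],.093)
im=cap('wrist'); cv2.imwrite('pics/w1.png',im['pixels']); np.savez('w1.npz',**im)
C=-im['R'].T@im['t'];print(C,im['R'].round(2).tolist())
for t in['grip','tweezers','tip_left','tip_right']:
  print(t,[(np.round(world(im,d['centre']),4).tolist(),round(d['p'],2)) for d in env.find_in(t,'wrist')[:2]])
"
```

```text
time_s: 2.17
eef_pos: [0.5691, -0.1559, 0.1998]
ee_rot: [[-0.996, -0.092, 0.001], [-0.092, 0.996, -0.0], [-0.001, -0.0, -1.0]]
wrist_force: [0.6, 0.5, -0.2]
width: 0.0601
grip_force: 0.0
t 2.17 pos [-1.   0.8 -0.2] rot [-0.0002  0.0006 -0.0013] eef [ 0.5691 -0.1559  0.1998] w 60.06 F 0.0
[ 0.50183315 -0.16196517  0.32813382] [[-0.09, 1.0, -0.0], [0.96, 0.09, 0.27], [0.27, 0.02, -0.96]]
grip []
tweezers [([0.5417, -0.1611, 0.0487], 0.84)]
tip_left [([0.5474, -0.1601, 0.0482], 0.75)]
tip_right [([0.5623, -0.1627, 0.0421], 0.96)]
```

View pics/w1.png

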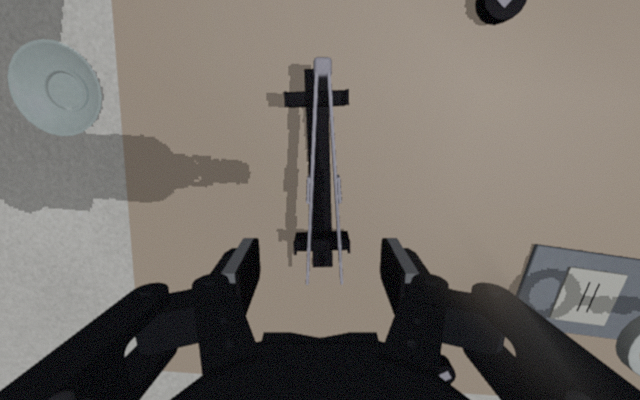

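The wrist view shows the tweezers with tips at (307,283) and (342,282), pads near (310,190) and (338,189), and rear end at (322,58). The gauge lines are visible at (588,296).

```bash
python3 -c "
from h import *
im=np.load('w1.npz')
im={k:im[k] for k in im}
tr,tl=ray(im,(307.5,283),.041),ray(im,(341.5,282.5),.041); re=ray(im,(322.5,58),.046)
d=(tl+tr)/2-re; print(tr,tl,re,'len',np.hypot(*d[:2]),'yaw',np.arctan2(d[1],d[0]),'grip',re+d*119/224)
print('pads mid',[(ray(im,p,.046)).round(4) for p in[(310,190),(338.5,190)]])
cv2.imwrite('pics/w1c.png',cv2.convertScaleAbs(np.hstack([cv2.resize(im['pixels'][40:300,275:370],None,fx=2.3,fy=2.3,interpolation=2),cv2.resize(im['pixels'][235:335,530:640],(500,598)[::1] if 0 else None,fx=5.5,fy=5.98,interpolation=2)[:598,:580]]),alpha=1.6))
" && python3 -c "
import cv2;print(cv2.imread('pics/w1c.png').shape)"
```

```text
[ 0.6757131  -0.15944635  0.041     ] [ 0.67181337 -0.12331003  0.041     ] [ 0.45481956 -0.16399995  0.046     ] len 0.22010924090903966 yaw 0.10295696506520789 grip [ 0.57113338 -0.15198214  0.04334375]
pads mid [array([ 0.5722, -0.1651,  0.046 ]), array([ 0.5697, -0.1378,  0.046 ])]
(598, 798, 3)
```

View pics/w1c.png

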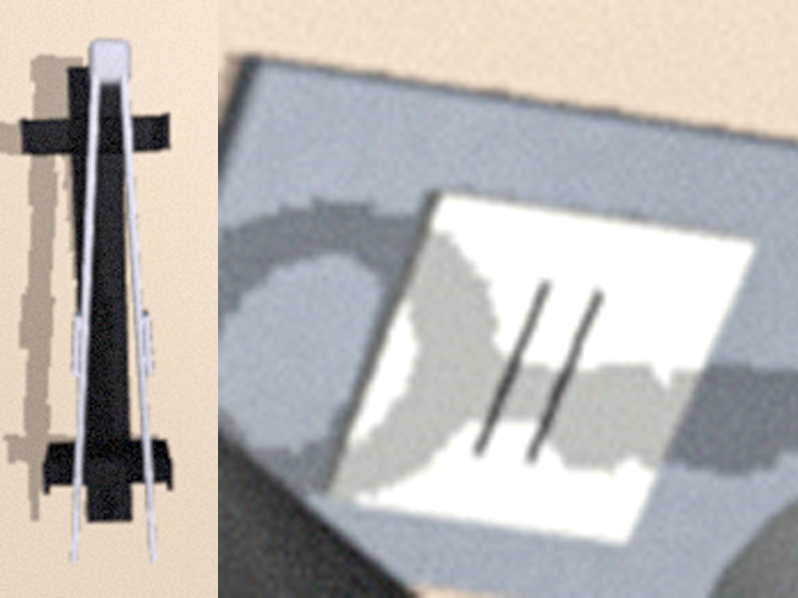

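Pads span crop rows 312–375 and columns 75–150. The line ends sit at crop (547,285)-(478,452) and (600,293)-(531,460). I'll refine both from these.

```bash
python3 -c "
from h import *
im=np.load('w1.npz'); im={k:im[k] for k in im}
P=[ray(im,(275+x/2.3,40+189*0+343.5/2.3),.046) for x in(75,151)]
g=np.mean(P,0); re=ray(im,(322.8,57.6),.046); t=(ray(im,(275+75/2.3,40+560/2.3),.041)+ray(im,(275+154/2.3,40+560/2.3),.041))/2
print('pads',g,'w',np.linalg.norm(P[0]-P[1]),'rear',re,'tips',t,np.linalg.norm((t-re)[:2]),np.linalg.norm((t-g)[:2]),np.linalg.norm((g-re)[:2]))
L=[ray(im,(530+(x-218)/5.5,235+y/5.98),.010) for x,y in[(547,285),(478,452),(600,293),(531,460)]]
for l in L: print(l.round(4))
v=L[1]+L[3]-L[0]-L[2]; print('gauge',np.mean(L,0),'yaw',np.arctan2(v[1],v[0]),'len',np.linalg.norm(v)/2)
rel([.570,-.153,.033],.1)
"
```

```text
pads [ 0.57029376 -0.15164688  0.046     ] w 0.03176624052375723 rear [ 0.45448175 -0.16377274  0.046     ] tips [ 0.67460727 -0.14098972  0.041     ] 0.22130139706149976 0.10485648172519696 0.11644508932901007
[0.6637 0.1736 0.01  ]
[0.7023 0.1709 0.01  ]
[0.6644 0.1855 0.01  ]
[0.7031 0.1832 0.01  ]
gauge [0.68335687 0.17828052 0.01      ] yaw -0.06504371580623457 len 0.03874032130034856
t 2.42 pos [ -2.1   0.2 166.5] rot [ 0.0009 -0.0009 -0.0095] eef [ 0.5681 -0.1535  0.1995] w 59.87 F 0.0
```

```bash
python3 -m crank '{"fingers":[60,60,60,60,60,60,60,50,42,40],"delta_pos":[[-2,1,15],[-2,1,40],[-2,1,70],[-2,1,100],[-2,1,128],[-2,1,148],[-2,1,160],[-2,1.2,166],[-2,1.2,166],[-2,1.2,166]],"delta_rot":[[0,0,-0.013],[0,0,-0.013],[0,0,-0.013],[0,0,-0.013],[0,0,-0.013],[0,0,-0.013],[0,0,-0.013],[0,0,-0.013],[0,0,-0.013],[0,0,-0.013]]}' 20 && python3 -c "
from h import *
rel([.570,-.152,.033],.104)
im=cap('wrist'); cv2.imwrite('pics/w2.png',im['pixels']); np.savez('w2.npz',**im)"
```

```text
time_s: 3.25
eef_pos: [0.5711, -0.1519, 0.0348]
ee_rot: [[-0.994, -0.105, 0.001], [-0.105, 0.994, -0.0], [-0.001, -0.001, -1.0]]
wrist_force: [0.4, -0.4, 0.2]
width: 0.0402
grip_force: 0.0
t 3.25 pos [1.1 0.  1.8] rot [-0.0006  0.0013  0.001 ] eef [ 0.5711 -0.1519  0.0348] w 40.24 F 0.0
```

View pics/w2.png

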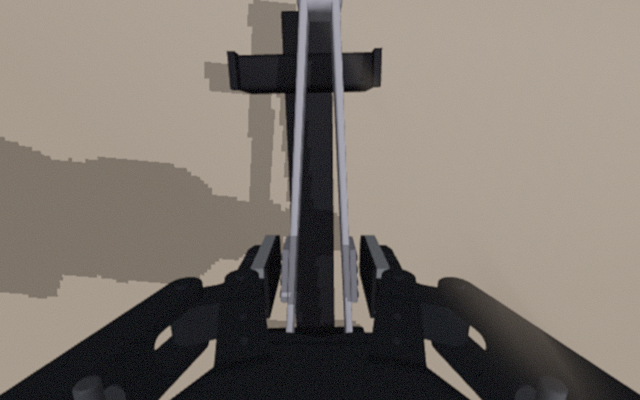

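The fingers straddle the tweezer pads: finger faces at columns ~276 and ~363, tweezer pads at 285–355, centred and aligned along rows 237–300. Closing gently.

```bash
python3 -m crank '{"fingers":[38,36,35,34,33,32,31,30,30,30],"delta_pos":[[0,0,1],[0,0,1],[0,0,1],[0,0,1],[0,0,1],[0,0,1],[0,0,1],[0,0,1],[0,0,1],[0,0,1]],"delta_rot":[[0,0,0],[0,0,0],[0,0,0],[0,0,0],[0,0,0],[0,0,0],[0,0,0],[0,0,0],[0,0,0],[0,0,0]]}' 20
```

```text
time_s: 4.13
eef_pos: [0.5713, -0.1525, 0.034]
ee_rot: [[-0.995, -0.104, 0.002], [-0.104, 0.995, -0.0], [-0.002, -0.001, -1.0]]
wrist_force: [-0.4, 0.9, 6.1]
width: 0.0306
grip_force: 10.0
```

```bash
python3 -m crank '{"fingers":[30,30,30,30,30,30,30,30,30,30],"delta_pos":[[0,0,-3],[0,0,-8],[0,0,-15],[0,0,-25],[0,0,-37],[0,0,-50],[0,0,-63],[0,0,-73],[0,0,-78],[0,0,-80]],"delta_rot":[[0,0,0],[0,0,0],[0,0,0],[0,0,0],[0,0,0],[0,0,0],[0,0,0],[0,0,0],[0,0,0],[0,0,0]]}' && python3 -c "
from h import *
rel([.460,.193,.115],-.065)
im=cap('wrist'); cv2.imwrite('pics/w3.png',im['pixels'])
for n in ['mount_a','bottle']:
  t=cap('top') if n=='mount_a' else t
  print(n,[(np.round(world(t,d['centre']),3).tolist(),round(d['p'],2)) for d in env.find_in(n,'top')[:3]])"
```

```text
time_s: 4.97
eef_pos: [0.5713, -0.1526, 0.1146]
ee_rot: [[-0.995, -0.104, 0.003], [-0.104, 0.995, -0.001], [-0.002, -0.001, -1.0]]
wrist_force: [-0.5, -0.3, -0.4]
width: 0.0304
grip_force: 7.8
t 4.97 pos [ 74.8 355.3  -1.1] rot [-0.0011  0.0025  0.1692] eef [ 0.5713 -0.1526  0.1146] w 30.41 F 7.8
mount_a [([0.799, 0.019, 0.024], 0.58), ([0.387, -0.009, 0.019], 0.42)]
bottle [([0.483, 0.403, 0.073], 0.63)]
```

View pics/w3.png

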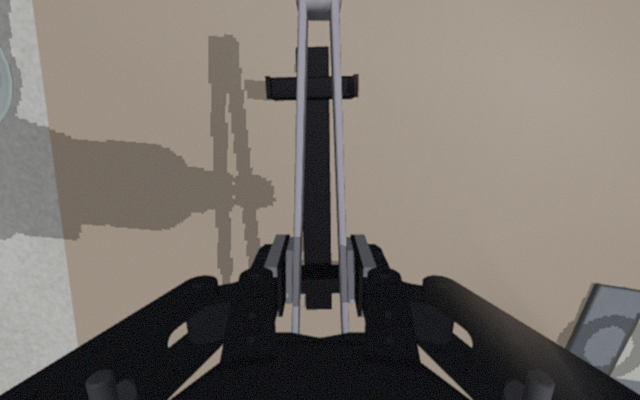

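The tweezers are lifted clear, held level and centred between the fingers. Their rear end is at (320,8). Now I'll carry them to the lamp entry.

```bash
python3 -m crank '{"fingers":[29.5,29.5,29.5,29.5,29.5,29.5,29.5,29.5,29.5,29.5],"delta_pos":[[1,3,0],[2,11,0],[5,25,0],[9,43,0],[13,63,0],[18,85,0],[23,109,0],[28,133,0],[33,157,0],[38,180,0]],"delta_rot":[[0,0,0],[0,0,0.005],[0,0,0.012],[0,0,0.02],[0,0,0.03],[0,0,0.04],[0,0,0.05],[0,0,0.06],[0,0,0.07],[0,0,0.082]]}' && python3 -c "
from h import *
rel([.460,.193,.115],-.065)"
```

```text
time_s: 6.0
eef_pos: [0.5125, 0.0246, 0.1123]
ee_rot: [[-1.0, -0.022, -0.001], [-0.022, 1.0, 0.001], [0.001, 0.001, -1.0]]
wrist_force: [-0.1, 0.7, -1.8]
width: 0.0296
grip_force: 8.0
t 6.0 pos [ 48.8 169.5  -2.6] rot [ 0.0005 -0.0013  0.0868] eef [0.5125 0.0246 0.1123] w 29.64 F 8.0
```

```bash
python3 -m crank '{"fingers":[29.5,29.5,29.5,29.5,29.5,29.5,29.5,29.5,29.5,29.5],"delta_pos":[[6,23,0],[12,46,0],[19,70,0],[25,94,0],[31,115,0],[36,134,0],[40,150,0],[43,160,0],[45,166,0],[46,168,0]],"delta_rot":[[0,0,0.012],[0,0,0.024],[0,0,0.036],[0,0,0.048],[0,0,0.058],[0,0,0.068],[0,0,0.076],[0,0,0.082],[0,0,0.085],[0,0,0.086]]}' && python3 -c "
from h import *
rel([.460,.185,.041],-.065)"
```

```text
time_s: 6.83
eef_pos: [0.4631, 0.1907, 0.1124]
ee_rot: [[-0.998, 0.062, -0.001], [0.062, 0.998, -0.0], [0.001, -0.0, -1.0]]
wrist_force: [-0.2, -0.2, -0.8]
width: 0.0296
grip_force: 8.0
t 6.83 pos [ 2.7 -5.9 71.4] rot [-0.0001 -0.0009  0.0027] eef [0.4631 0.1907 0.1124] w 29.59 F 8.0
```

```bash
python3 -m crank '{"fingers":[29.5,29.5,29.5,29.5,29.5,29.5,29.5,29.5,29.5,29.5],"delta_pos":[[0,0,4],[0,0,12],[0,0,22],[0,0,34],[0,0,46],[0,0,56],[0,0,63],[0,0,67],[0,0,69],[0,0,69]],"delta_rot":[[0,0,0.002],[0,0,0.002],[0,0,0.002],[0,0,0.002],[0,0,0.002],[0,0,0.002],[0,0,0.002],[0,0,0.002],[0,0,0.002],[0,0,0.002]]}' && python3 -c "
from h import *
rel([.460,.1925,.042],-.065)
im=cap('top'); np.savez('t4.npz',**im)
sc=cap('scene'); np.savez('s4.npz',**sc)
a=cv2.resize(im['pixels'][140:240,215:295],None,fx=5,fy=5,interpolation=2)
u,v=map(int,px(sc,[.6,.185,.04])); print(u,v)
b=cv2.resize(sc['pixels'][225:325,290:370],None,fx=5,fy=5,interpolation=2)
cv2.imwrite('pics/p4.png',cv2.convertScaleAbs(np.hstack([a,b]),alpha=1.6))"
```

```text
time_s: 7.67
eef_pos: [0.464, 0.1896, 0.0434]
ee_rot: [[-0.998, 0.066, -0.001], [0.066, 0.998, -0.0], [0.001, -0.0, -1.0]]
wrist_force: [0.1, -0.3, -0.4]
width: 0.0291
grip_force: 8.0
t 7.67 pos [4.2 2.6 1.4] rot [-0.0002 -0.0006 -0.001 ] eef [0.464  0.1896 0.0434] w 29.13 F 8.0
366 255
```

View pics/p4.png

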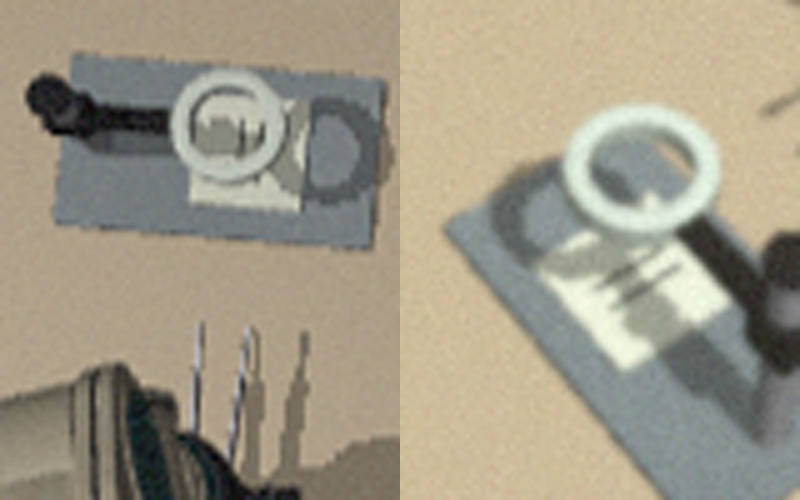

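The crop's left part (top camera) shows tips at (202,322) and (249,326), and plate front corners at (190,203) and (300,212). The right part (scene camera) shows the lines under the ring. I'll compute the relative offset in the top camera.

```bash
cat >> h.py <<'E'
YAW=-.065; A=np.array([[np.cos(YAW),np.sin(YAW)],[-np.sin(YAW),np.cos(YAW)]])
E
python3 -c "
from h import *
im=np.load('t4.npz'); im={k:im[k] for k in im}
f=lambda x,y,z: ray(im,(215+x/5-.4,140+y/5-.4),z)
tl,tr=f(202,322,.051),f(249,326,.051); print('tips',tl,tr,'gap+blades',np.linalg.norm(tl-tr))
c1,c2=f(190,203,.01),f(300,212,.01); print('edge',np.linalg.norm(c1-c2),'yaw',np.arctan2(-(c1-c2)[0],(c1-c2)[1]))
m=(c1+c2)/2; g=m[:2]+.035*A[0]; print('gauge',g); print('need dx,dy lamp mm',A@(g-((tl+tr)/2)[:2])*1000)
e=np.array(env.get_obs()['eef_pos'])[:2]; print('tip from eef',A@(((tl+tr)/2)[:2]-e)*1000)
# subpixel: white plate mask in raw
p=im['pixels'].astype(int); print(p[176:184,250:278].min(-1))
"
```

```text
tips [0.57114331 0.19404193 0.051     ] [0.56934115 0.16573945 0.051     ] gap+blades 0.028359791982689973
edge 0.06925532498424304 yaw -0.061324597712571406
gauge [0.68269336 0.17522906]
need dx,dy lamp mm [112.51645405   2.65239273]
tip from eef [106.05281247  -3.12875253]
[[ 75  70  76 104 111 105  99  99  95  91  89  80  81  79  91  95  81 113
  113 111  98  77  77  77  78  70  50  67]
 [ 71  72  77 111 113 112 113 114 107 101 100  98 100 103 115 113 104 112
  112 114 111  76  75  78  82  66  50  52]
 [ 70  73  77 115 114 111 114 112 110 113 112 112 111 113 114 114 111 112
  112 111 112 102  99  79  75  59  56  55]
 [ 73  73  85 114 114 114 113 112 112 110 114 112 110 113 114 112 113 113
  111 111 111 112 111 100 101  55  49  55]
 [ 71  70  80  97  87  87  95  95 105 102 103 106 115 115 115 115 111 114
  113 111 111 112 115 114 113  64  69  69]
 [ 72  72  72  79  68  70  76  76  85  85  85  84  94  90  91  96  94  96
  104  92  97 103 101 105 110  57  76  77]
 [ 74  72  75  73  70  74  71  72  70  69  70  74  73  69  71  76  77  75
   86  78  82  90  87  87  93  63  76  77]
 [ 72  73  71  73  77  72  73  73  72  75  74  71  74  74  72  75  74  70
   76  76  75  75  75  78  72  77  70  75]]
```

```bash
python3 -m crank '{"fingers":[29.5,29.5,29.5,29.5,29.5,29.5,29.5,29.5,29.5,29.5],"delta_pos":[[-2,1,0],[-8,2,1],[-19,2.8,2],[-34,2.8,2],[-52,2.8,2],[-71,2.8,2],[-89,2.8,2],[-102,2.8,2],[-110,2.8,2],[-113,2.8,2]],"delta_rot":[[0,0,0],[0,0,0],[0,0,0],[0,0,0],[0,0,0],[0,0,0],[0,0,0],[0,0,0],[0,0,0],[0,0,0]]}' && python3 -c "
from h import *
rel([.5785,.1850,.0415],-.065)
im=cap('top'); np.savez('t5.npz',**im)
sc=cap('scene'); np.savez('s5.npz',**sc)
a=cv2.resize(im['pixels'][147:207,240:290],None,fx=8,fy=8,interpolation=2)
b=cv2.resize(sc['pixels'][240:300,315:365],None,fx=8,fy=8,interpolation=2)
cv2.imwrite('pics/p5.png',cv2.convertScaleAbs(np.hstack([a,b]),alpha=1.6))"
```

```text
time_s: 8.6
eef_pos: [0.5797, 0.1851, 0.042]
ee_rot: [[-0.998, 0.066, 0.002], [0.066, 0.998, 0.0], [-0.002, 0.0, -1.0]]
wrist_force: [-0.5, -0.3, -0.8]
width: 0.0294
grip_force: 8.0
t 8.6 pos [ 1.2 -0.2  0.5] rot [ 0.0004  0.0022 -0.0014] eef [0.5797 0.1851 0.042 ] w 29.4 F 8.0
```

View pics/p5.png

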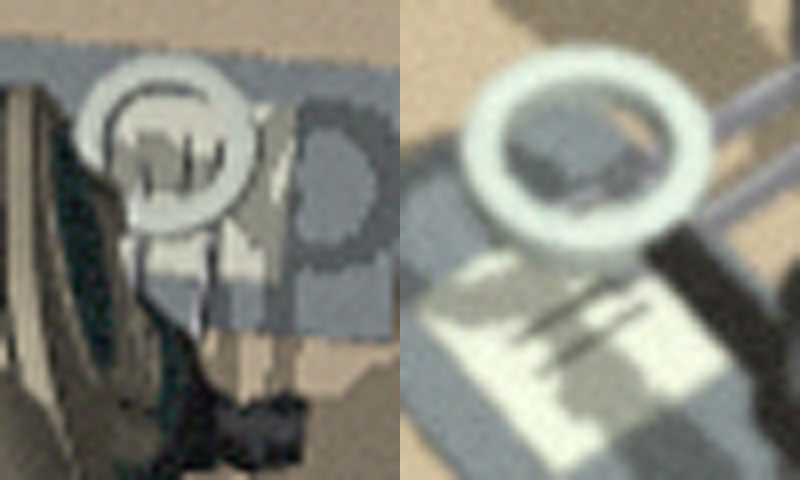

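Tips are under the ring: blades emerge below it at crop (140,240) and (205,250). Lines are visible at (187,150) and (222,150). Nothing is touching. Now I'll squeeze gradually and correct the small residual.

```bash
python3 -m crank '{"fingers":[29,28,27,26,25,24,23,22.4,22,22],"delta_pos":[[0,0,0],[0,0,0],[0,0,0],[0,0,0],[0,0,0],[0,0,0],[0,0,0],[0,0,0],[0,0,0],[0,0,0]],"delta_rot":[[0,0,0],[0,0,0],[0,0,0],[0,0,0],[0,0,0],[0,0,0],[0,0,0],[0,0,0],[0,0,0],[0,0,0]]}' && python3 -c "
from h import *
rel([.5785,.1850,.0415],-.065)
im=cap('top'); np.savez('t6.npz',**im)
w=cap('wrist'); np.savez('w6.npz',**w)
a=cv2.resize(im['pixels'][150:190,245:285],None,fx=12,fy=12,interpolation=2)
b=cv2.resize(w['pixels'][200:400,240:400],None,fx=2,fy=2.4,interpolation=2)
cv2.imwrite('pics/p6.png',cv2.convertScaleAbs(np.hstack([a,b]),alpha=1.8))"
```

```text
time_s: 9.53
eef_pos: [0.5771, 0.1852, 0.0418]
ee_rot: [[-0.998, 0.066, 0.0], [0.066, 0.998, -0.0], [-0.0, -0.0, -1.0]]
wrist_force: [0.3, -0.3, -0.9]
width: 0.0223
grip_force: 12.0
t 9.53 pos [-1.4 -0.1  0.3] rot [-0.      0.     -0.0008] eef [0.5771 0.1852 0.0418] w 22.32 F 12.0
```

View pics/p6.png

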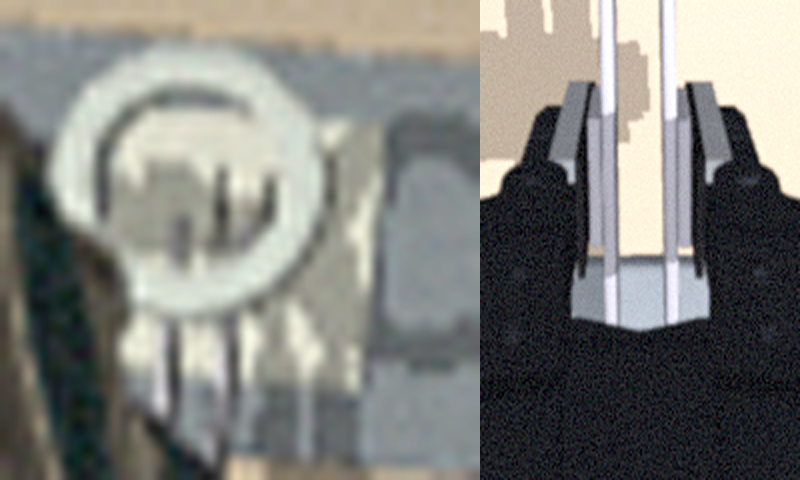

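Grip force reads 12 N, matching the 12 mm gap. In the crop the left tip is near (181,212), blades emerge at (170,345) and (226,345), and lines are at (222,170-240) and (268,180-220). Checking the lateral alignment.

```bash
python3 -c "
from h import *
im=np.load('t6.npz'); im={k:im[k] for k in im}
f=lambda x,y,z: ray(im,(245+x/12-.46,150+y/12-.46),z)[:2]
g=np.array([.6827,.1752])
for n,x,y,z in[('tipL',181,212,.050),('bladeL',170,345,.050),('bladeR',226,345,.050),('lineR?',268,200,.01),('lineL?',222,200,.01)]: print(n,(A@(f(x,y,z)-g)*1000).round(1))
p=cv2.cvtColor(im['pixels'],cv2.COLOR_BGR2GRAY); print(p[164:184,256:272])
o=[env.get_obs() for _ in range(1)][0]; e=np.array(o['eef_pos'])[:2]; print('wrist-based tip err',A@(e+.105*A[0]-[.68336,.17828])*1000)
"
```

```text
tipL [0.5 9.8]
bladeL [-33.7   9. ]
bladeR [-32.5  -5.1]
lineR? [13.  -5.3]
lineL? [12.   6.7]
[[122  84  84  83  83 105 122  72 123 123 119  98 112 119 120 116]
 [103  82  85  85  85  87  99  67 129 123 120  62 119 119 118 115]
 [ 85  85  87  83  85  85  84  55 106 102 100  56 119 120 118 110]
 [ 88  86  87  82  81  90  82  35  87  84  71  48 121 121 120  97]
 [ 86  84  86  72  61  90  85  45  85  85  63  68 124 122 118  74]
 [ 84  84  86  71  59  87  75  51  79  72  75 113 122 118 107  57]
 [ 84  83  83  70  65  86  66  59  73  74 109 123 122 118  78  70]
 [105 106 110  80  70 114  88  88  95 109 123 122 121  98  59  83]
 [120 121 116 102  94 122 109 113 116 124 123 123  99  66  77  87]
 [124 121 119 118 116 120 120 118 122 124 124 101  65  71  85  85]
 [127 125 123 122 123 122 123 123 122 104  84  75  71  83  84  87]
 [ 97 102 114 119 120 118 107 101  86  77  56  83  90 110  82  85]
 [109 109  92  86  98  87  88  71  64 106  87  87  89 128 107  84]
 [128 122 107  63 113 107 111  80  68 128 113  83  87 125 120  85]
 [127 123 110  55 114 123 124  97  59 129 121  83  85 125 122 109]
 [127 124 103  44 119 126 122 109  46 128  99  83  88 104 128 125]
 [106 104 109  41 118 114 127 110  48 127  85  86  86  90 123 101]
 [ 84  87 107  34  91  93 101 111  49 109  79  77  78  81 104  79]
 [ 78  82 112  38  78  77  68  92  45  84  75  57  57  64  83  63]
 [ 54  77 116  48  79  75  66  76  55  81  80  56  57  58  81  54]]
wrist-based tip err [-1.49586089 -0.04368275]
```

Alignment agrees to within about 0.5 mm (wrist 0, blades +0.2, plate edge +0.3), and blade spacing is about 15 mm centre to centre, which gives a 12 mm gap. I'll make a tiny nudge, then hold.

```bash
python3 -m crank '{"fingers":[22,22,22,22,22,22,22,22,22,22],"delta_pos":[[0,-0.1,0],[-0.4,-0.2,0],[-0.8,-0.3,0],[-1,-0.4,0],[-1,-0.4,0],[-1,-0.4,0],[-1,-0.4,0],[-1,-0.4,0],[-1,-0.4,0],[-1,-0.4,0]],"delta_rot":[[0,0,0],[0,0,0],[0,0,0],[0,0,0],[0,0,0],[0,0,0],[0,0,0],[0,0,0],[0,0,0],[0,0,0]]}'
python3 -m crank '{"fingers":[22,22,22,22,22,22,22,22,22,22],"delta_pos":[[0,0,0],[0,0,0],[0,0,0],[0,0,0],[0,0,0],[0,0,0],[0,0,0],[0,0,0],[0,0,0],[0,0,0]],"delta_rot":[[0,0,0],[0,0,0],[0,0,0],[0,0,0],[0,0,0],[0,0,0],[0,0,0],[0,0,0],[0,0,0],[0,0,0]]}' | tail -2
python3 - <<'E'
from h import *
w=[]
for i in range(5):
    im=cap('top'); o=env.get_obs(); w.append((round(o['width']*1000,2),round(o['grip_force'],1)))
print(w,o['eef_pos'])
print(cv2.cvtColor(im['pixels'],cv2.COLOR_BGR2GRAY)[164:184,256:270])
E
```

```text
time_s: 10.47
eef_pos: [0.578, 0.1847, 0.0418]
ee_rot: [[-0.998, 0.066, -0.0], [0.066, 0.998, -0.0], [0.0, -0.0, -1.0]]
wrist_force: [0.8, 0.3, -0.4]
width: 0.0222
grip_force: 12.0
width: 0.0222
grip_force: 12.0
[(22.24, 12.0), (22.28, 12.0), (22.18, 12.0), (22.05, 12.0), (22.3, 12.0)] [0.57806739 0.18468168 0.04178518]
[[124  84  80  83  86 105 122  73 122 123 119  94 112 121]
 [100  86  85  86  84  88 101  68 125 126 118  60 116 123]
 [ 85  84  84  86  88  85  84  55 106 103  99  54 118 121]
 [ 86  84  86  82  81  87  86  34  86  77  70  47 123 123]
 [ 86  86  84  66  70  85  86  44  81  76  64  70 122 119]
 [ 86  84  82  67  60  85  71  49  79  81  73 110 123 121]
 [ 86  86  84  73  57  84  64  60  76  87 109 120 122 118]
 [106 109 110  77  75 112  88  85  93 111 124 122 123 100]
 [123 120 119 100 101 123 111 113 116 122 121 123 100  67]
 [127 121 119 117 116 119 123 120 123 123 122 101  61  72]
 [132 125 122 123 123 122 122 121 122 105  84  75  71  84]
 [ 98 102 113 118 119 117 108 100  87  74  53  80  89 111]
 [ 93 110 105  89  98  87  88  81  77  88  86  84  88 127]
 [120 124 102  58 114 106 111 106  80 119 115  80  89 126]
 [126 123 104  52 115 126 123 109  59 116 125  83  89 128]
 [129 123 101  44 106 126 125 101  45 103 101  84  85 105]
 [107 107 102  43  95 116 124 100  48 117  84  86  89  88]
 [ 84  84 104  35  83  92 101 102  41 109  80  72  77  81]
 [ 72  79  99  30  77  75  81 106  40  86  76  58  62  66]
 [ 56  69 110  43  76  78  84 112  47  81  78  52  55  60]]
```

```bash
python3 -m crank '{"fingers":[21.8,21.8,21.8,21.8,21.8,21.8,21.8,21.8,21.8,21.8],"delta_pos":[[0,0,0],[0,0,0],[0,0,0],[0,0,0],[0,0,0],[0,0,0],[0,0,0],[0,0,0],[0,0,0],[0,0,0]],"delta_rot":[[0,0,0],[0,0,0],[0,0,0],[0,0,0],[0,0,0],[0,0,0],[0,0,0],[0,0,0],[0,0,0],[0,0,0]]}' | tail -2
python3 -m crank '{"fingers":[21.8,21.8,21.8,21.8,21.8,21.8,21.8,21.8,21.8,21.8],"delta_pos":[[0,0,0],[0,0,0],[0,0,0],[0,0,0],[0,0,0],[0,0,0],[0,0,0],[0,0,0],[0,0,0],[0,0,0]],"delta_rot":[[0,0,0],[0,0,0],[0,0,0],[0,0,0],[0,0,0],[0,0,0],[0,0,0],[0,0,0],[0,0,0],[0,0,0]]}' | tail -2
python3 -m crank '{"fingers":[21.8,21.8,21.8,21.8,21.8,21.8,21.8,21.8,21.8,21.8],"delta_pos":[[0,0,0],[0,0,0],[0,0,0],[0,0,0],[0,0,0],[0,0,0],[0,0,0],[0,0,0],[0,0,0],[0,0,0]],"delta_rot":[[0,0,0],[0,0,0],[0,0,0],[0,0,0],[0,0,0],[0,0,0],[0,0,0],[0,0,0],[0,0,0],[0,0,0]]}' | tail -2
python3 -m crank '{"fingers":[21.8,21.8,21.8,21.8,21.8,21.8,21.8,21.8,21.8,21.8],"delta_pos":[[0,0,0],[0,0,0],[0,0,0],[0,0,0],[0,0,0],[0,0,0],[0,0,0],[0,0,0],[0,0,0],[0,0,0]],"delta_rot":[[0,0,0],[0,0,0],[0,0,0],[0,0,0],[0,0,0],[0,0,0],[0,0,0],[0,0,0],[0,0,0],[0,0,0]]}'
python3 -c "
from h import *
print(env.hand_in())"
```

```text
width: 0.022
grip_force: 12.1
width: 0.0221
grip_force: 12.1
width: 0.0224
grip_force: 12.1
time_s: 14.88
eef_pos: [0.578, 0.1847, 0.0417]
ee_rot: [[-0.998, 0.066, -0.0], [0.066, 0.998, -0.0], [0.0, -0.0, -1.0]]
wrist_force: [-0.1, -0.2, -1.1]
width: 0.022
grip_force: 12.1
the job is handed in; nothing more can be done
None
```

I handed the job in at 14.9 s with the tweezers still squeezed in the air under the ring lamp: the tip gap is about 12 mm (22 mm over the pads, 12 N), held steady for over 3 s, and the cameras put the tips over the two lines to about 1 mm; nothing was knocked as far as the pictures and wrist forces show, but no verdict came back.

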